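# Bring a cast under the photo station's boom and hold the boom at its mark

## Robot

A 6-joint arm with a two-finger parallel gripper is mounted at the origin on a cart in front of the work surface, level with it; the furniture and walls round the work are solid. World frame = base frame: x ahead of the robot, y to its left, z up, the work surface at z = 0. Lengths are in m, angles in rad, forces in N, time in s.
With the tool pointing down it reaches from about 0.325 to 0.775 m from the base axis. Payload 9.3 kg.
Tool frame: the origin (TCP) lies between the finger pads; the fingertips stand 22 mm ahead of it and the grasp point (between the pads) lies 3 mm ahead of it (env.tcp_to_tips is the distance from the TCP to the fingertips, in m); z points along the fingers, y is the direction in which the jaws open and shut (so a half turn about z gives the same grasp; the last joint's range is limited). The gripper opens to 85 mm and grips with 20 to 120 N. Pads are 22 mm wide; open, the fingers measure 114 mm over their backs; the gripper's body (76 mm by 85 mm) begins 54 mm behind the grasp point. The pads swing forward as they close: fully open they stand 13 mm farther back than shut.
Start: joints at [1.027, 0.259, 0.021, 1.334, 0, 1.418], TCP at [0.21, 0.509, 0.253] pointing down, gripper open.
Joint ranges: [-3.04, 3.04], [-0.91, 1.82], [-1.04, 1.36], [-1.92, 1.95], [-1.52, 1.45], [-3.14, 3.14]. Speed limits (rad/s): [2.22, 2.22, 2.79, 3.14, 3.14, 3.14].

## Interface

Orientations are given as a rotation vector (axis times angle).
In Python, from rig import env, imaging gives the robot as it stands.
- The arm moves only by the shell command python3 -m inch 'ROWS' [FORCE]. ROWS is JSON, a list of rows, each a list of 7 numbers: the shift along the tool's x, y, z in m, then the turn, a rotation vector about the tool's x, y, z in rad, then the finger opening in m, from 0 to 0.0854. A call has 1 to 12 rows; each row shifts and turns the commanded pose from where the row before left it, along the tool's axes as they then stand; what a row does not reach is not made up. A row lasts 1/8 s, in which the tool goes at most 62.5 mm and 10.7 degrees, less where a joint would pass 70% of its speed; a pose out of reach is approached as far as the arm can. A call is refused whole if a number of a shift passes 0.0625 or a number of a turn 0.188, either way. A call with a gripper value outside its range is refused whole. The fingers move at their own pace and stop on an object; FORCE is the grip in N (left out, the last holds). Time passes only in rows, so rows that do not move let the fingers close. It gives the time, the measured TCP pose, the force and the opening at its end, in the units of the state.
- env.get_state(): the state, without advancing time (a new reading comes with each control period).
- imaging.snapshot(name): name is "scene" or "top" or "wrist"; returns (picture, depth): 400x640x3 uint8, red, green, blue; 400x640 float32, m along the optical axis (not along the pixel's ray), 0 where there is no reading.
- imaging.camera_info(name): a dict with "camera_matrix" (3x3 intrinsics, pixels), "dist" ([k1, k2, p1, p2, k3] as OpenCV has them; the pictures are not rectified), "R" (3x3) and "t" (3): a world point X has camera coordinates R X + t. Camera axes: x right, y down, z forward; pixel columns grow to the right and rows downward; lengths in m; the calibration is good to about 2 mm. A picture is of the moment at which its call begins: read the wrist's pose just before it. camera_info takes no time and is no camera call; for the wrist camera it gives the pose at the moment of the call.
- env.sign_off(): hands the job in, once; it reports no verdict.
The state is a dict: "time": time; "joint_pos": joint angles; "qvel": joint speeds; "effort": joint torques, N m; "eef_pos": TCP position; "tool_rot": TCP orientation; "wrist_force": force on the tool from outside, world axes, zero at the start; "moment": the same for the moment, N m; "width": finger opening in m.
Only numpy, scipy, OpenCV 4.12 (cv2) and the standard library are available. Lean on these libraries where they do the work, as an engineer would, in place of code of your own. Each camera call takes 0.05 s, during which the arm holds its last target.

## Task

Push the white tray with the dental cast along the rollers into the green bay until it rests against the end stop, without lifting it. Then squeeze the camera boom's grip so that its red lock button is pressed in and the boom is released, draw the boom out until its yellow pointer stands over the red rider on the scale, and finish holding it still there (the boom springs back if let go). Leave the rider, and everything else on the bench, where it is.

Things in the scene. Friction and masses are not known exactly. Their poses are not given: they have to be found in the camera images.
- photo_station: fixed station; origin on the bench top. Axes: +y along the roller lane from its open end to the bay, -x the way the boom draws out, z up. Base 100 x 300 mm (y -120 to 180). 8 free rollers, tops 30 mm up. Side guides at x = -40 and 40 mm, 6 mm thick, tops 48 mm up, silver by the lane, green by the bay. Green end stop with black bumper (face at y = 160, top 62 mm up)
- sleeve_mouth (a point): mouth of the boom's white sleeve, on the boom's axis 112 mm above the bench; the sleeve (28 mm square at its black mouth) runs from here 95 mm along station +x on a column; small steel catch on its -y side
- rail_end (a point): end (station -x) of the white scale rail's top, 94 mm above the bench; the rail, 12 mm wide, runs 160 mm along station +x from here on two thin posts; ticks every 10 mm
- bay_center (a point): where the tray's underside centre is when the tray rests against the end stop: on the roller tops in the bay, 100 mm along +y of the station; axes as the station's
- lane_start (a point): open loading end of the lane, at the height of the roller tops, on the lane's centre line, 220 mm on the -y side of bay_center
- tray_center (a point): centre of the loose white tray, 17 mm above its underside; tray 121 mm long (along the lane) x 78 mm wide over its rim x 34 mm high, walls 2 mm, 68 mm wide below the rim; its own x axis runs along the lane to the bay. It stands on the rollers with its underside 30 mm above the bench. 160 to 230 g. It rolls easily and has about 3 mm play between the guides
- cast_center (a point): the beige stone dental cast lying loose in the tray, 58 x 65 mm, 33 mm high, 120 g; this point is 12 mm above its underside
- grip (a point): middle of the boom's upright grip at the height to pinch it, 152 mm above the bench. Black block 30 mm long in station x, 20 mm thick in y, 120 to 174 mm up, with the red lock button plate (26 mm long, 40 mm high) standing off its -y face: 32 mm over both, 25.5 mm with the button pressed. Pinch from above along station y, one finger on the button. Boom below it 16 mm square
- boom (a joint): how far the boom is drawn out, m: 0 = home (start, locked), grows as the grip moves along station -x, stop at 0.105. Locked at home until lock_button is pressed. A spring pulls it home with about 2 N at home, 3 N at 0.09. Drawn out more than 15 mm, the lock no longer acts. A camera head under it reaches down to 84 mm above the bench
- lock_button (a joint): travel of the red lock button into the grip (station +y), m: 0 = out, 0.0065 = fully in; the boom is free above 0.005. 3 N starts it, 6.3 N presses it fully in; it springs out when released
- pointer (a point): tip of the yellow pointer that sticks out of the boom's left side (station +y) over the scale rail, 106 mm above the bench; it moves with the boom
- rider (a joint): place of the red rider along the scale, m, in the boom's measure: the pointer is over the rider's centre when joint boom equals joint rider. Must not be moved
- rider_mark (a point): centre of the top of the red rider, a clip 12 mm long (station x) x 20 mm wide on the scale rail, 97 mm above the bench, with a white line across its middle; axes as the station's
- case_tray: the white tray itself; origin at the centre of its underside
- white_jar: bystander: jar with a white cap, 55 mm wide, 52 mm high; origin at its underside
- blue_jar: bystander, fixed: jar with a blue cap, 51 mm wide, 60 mm high; origin at its underside
- brown_bottle: bystander: brown bottle, 64 mm wide, 151 mm high; origin at its underside
- tape_roll: bystander, fixed: roll of tape lying flat, 104 mm wide, 25 mm high; origin at its underside
- tooth_guide: bystander: shade guide lying flat, 46 x 120 x 9 mm; origin at its underside

How it is judged:
On the way, in this order (a step that is already met when the one before it is completed fails the run):
1. the tray is in the bay, within 7 mm of the end stop, with the cast in it (y of tray_center in the frame of bay_center above -0.007 m and z of tray_center in the frame of bay_center below 0.025 m and linear speed of case_tray below 0.03 m/s and horizontal distance between cast_center and tray_center below 0.035 m and angle between cast_center's own z axis and vertical below 0.2 rad), for 0.2 s.
2. the lock button is pressed in (value of joint lock_button above 0.0045 m), for 0.1 s.
At the end, for the whole second after the job is handed in: The tray stands in the bay within 7 mm of the end stop with the cast upright in it; the fingers hold the boom (more than 1 N) still, with its pointer within 6 mm of the rider's centre line (over the 12 mm long rider) (y of tray_center in the frame of bay_center above -0.007 m and z of tray_center in the frame of bay_center below 0.025 m and horizontal distance between cast_center and tray_center below 0.035 m and angle between cast_center's own z axis and vertical below 0.2 rad and x of pointer in the frame of rider_mark between -0.006 and 0.006 m and velocity of joint boom between -0.01 and 0.01 m/s and contact force between the fingers and boom above 1 N); the arm keeps its last pose, push and grip.
It fails at once if the tray is lifted off the rollers (15 mm or more) (z of tray_center in the frame of bay_center above 0.032 m).
It fails at once if the red rider is moved by more than 3 mm (distance of rider_mark from where it was at the start of the episode above 0.003 m).
It fails at once if a bystander (white-capped jar, brown bottle, shade guide) is moved by more than 20 mm (distance of any of white_jar, brown_bottle, tooth_guide from where it was at the start of the episode above 0.02 m).
It also fails if it takes over 53 s, if anything falls off the work surface, if the arm or the gripper's body presses on something with over 40 N, if the wrist force passes 120 N, or if a joint passes its speed limit or range.

## Working session

There is one attempt and no reset: what is moved stays moved. The work goes in short steps, Python scripts to look and compute and a shell command to move; the robot and the scene stay as the last step left them, time stands still between calls to the robot, and variables do not carry over. Pictures are saved under pics/ and viewed, and the job is handed in when it is done.

```bash
ls; mkdir -p pics; python3 - <<'E'
from rig import env, imaging
import cv2, numpy as np
s=env.get_state(); print({k:np.round(v,4).tolist() for k,v in s.items()}, env.tcp_to_tips)
for n in ["scene","top","wrist"]:
    p,d=imaging.snapshot(n); cv2.imwrite(f"pics/{n}0.png",p[:,:,::-1]); np.savez(f"pics/{n}0.npz",p=p,d=d,**imaging.camera_info(n))
    print(n,{k:np.round(v,3).tolist() for k,v in imaging.camera_info(n).items()})
E
```

```text
pics
{'time': 0.0, 'joint_pos': [1.0274, 0.2592, 0.0207, 1.3337, -0.0, 1.4182], 'qvel': [-0.0011, -0.0009, 0.001, -0.0011, 0.0001, 0.0013], 'effort': [0.0001, -55.565, 34.4528, 0.0137, -0.0001, -0.0], 'eef_pos': [0.2094, 0.5083, 0.2526], 'tool_rot': [-0.6099, -3.0814, 0.002], 'wrist_force': [0.1506, 0.0935, 0.0011], 'moment': [0.0239, -0.0051, -0.0152], 'width': 0.0856} 0.022
scene {'camera_matrix': [[483.538, 0.0, 316.908], [0.0, 483.538, 199.668], [0.0, 0.0, 1.0]], 'dist': [-0.001, 0.0, 0.0, 0.0, 0.0], 'R': [[0.832, -0.555, 0.003], [-0.355, -0.536, -0.766], [0.426, 0.636, -0.643]], 't': [-0.247, 0.396, 0.803]}
top {'camera_matrix': [[401.1, 0.0, 315.507], [0.0, 401.1, 200.237], [0.0, 0.0, 1.0]], 'dist': [-0.064, 0.0, 0.0, 0.0, 0.0], 'R': [[-0.014, -1.0, 0.001], [-0.993, 0.014, -0.116], [0.116, -0.002, -0.993]], 't': [0.294, 0.47, 1.021]}
wrist {'camera_matrix': [[359.298, 0.0, 316.707], [0.0, 359.298, 203.631], [0.0, 0.0, 1.0]], 'dist': [-0.081, 0.0, 0.0, 0.0, 0.0], 'R': [[0.381, 0.924, 0.0], [0.883, -0.364, 0.296], [0.274, -0.113, -0.955]], 't': [-0.55, -0.038, 0.379]}
```

View pics/scene0.png

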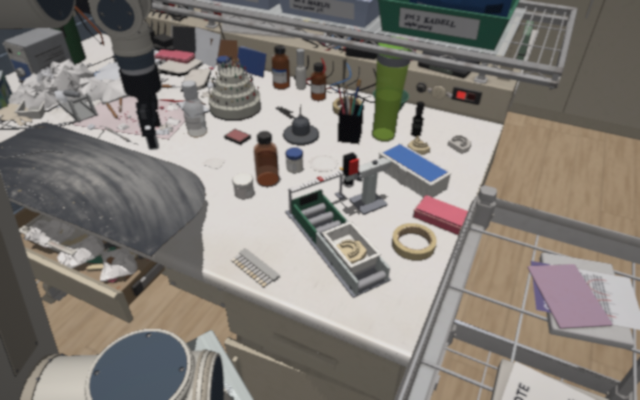

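View pics/top0.png

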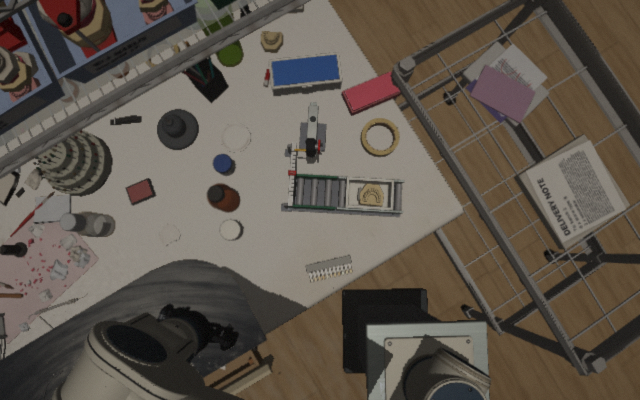

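View pics/wrist0.png

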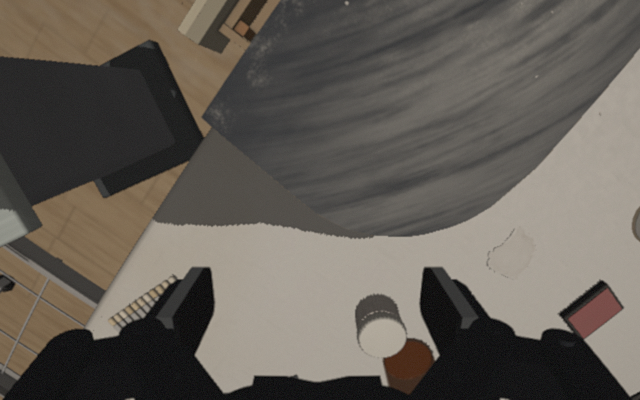

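```bash
cat > h.py <<'E'
import numpy as np, cv2
from rig import env, imaging
def load(f):
    z=np.load(f); return {k:z[k] for k in z.files}
def snap(n,f):
    ci=imaging.camera_info(n)
    p,d=imaging.snapshot(n); np.savez(f"pics/{f}.npz",p=p,d=d,**ci); cv2.imwrite(f"pics/{f}.png",p[:,:,::-1]); return load(f"pics/{f}.npz")
def rays(s,uv):
    uv=np.asarray(uv,float).reshape(-1,1,2)
    q=cv2.undistortPoints(uv,s['camera_matrix'],s['dist']).reshape(-1,2)
    return np.c_[q,np.ones(len(q))]
def cloud(s):
    h,w=s['d'].shape; u,v=np.meshgrid(np.arange(w),np.arange(h))
    q=rays(s,np.c_[u.ravel(),v.ravel()]); X=(q*s['d'].reshape(-1,1)-s['t'])@s['R']
    return X.reshape(h,w,3)
def onplane(s,uv,z):
    q=rays(s,uv)@s['R']; c=-s['R'].T@s['t']
    return c+q*((z-c[2])/q[:,2])[:,None]
def proj(s,X):
    return cv2.projectPoints(np.asarray(X,float).reshape(-1,1,3),cv2.Rodrigues(s['R'])[0],s['t'],s['camera_matrix'],s['dist'])[0].reshape(-1,2)
def crop(s,f,x0,x1,y0,y1,k):
    cv2.imwrite(f"pics/{f}.png",cv2.resize(s['p'][y0:y1,x0:x1,::-1],None,fx=k,fy=k,interpolation=cv2.INTER_CUBIC))
E
python3 - <<'E'
from h import *
s=load('pics/top0.npz'); crop(s,'t1',270,410,90,220,5)
c=load('pics/scene0.npz'); crop(c,'s1',270,400,140,300,4)
E
```

```text
(no output)
```

View pics/t1.png

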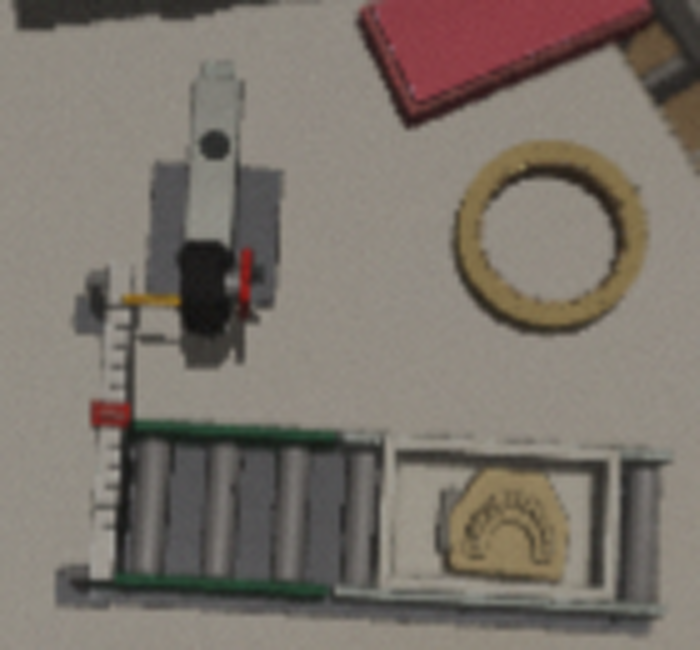

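View pics/s1.png

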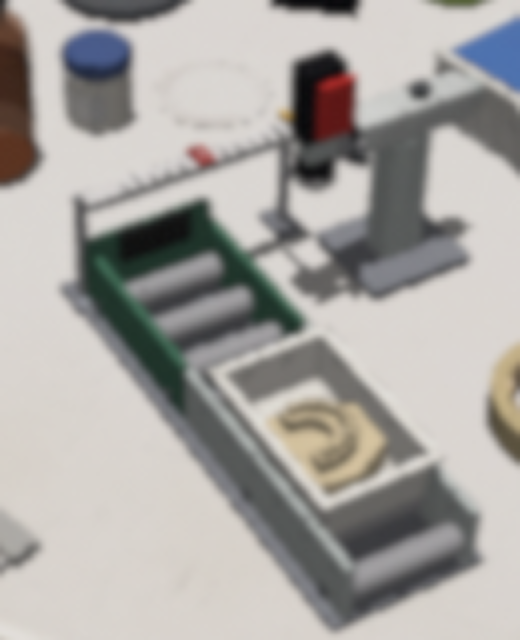

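```bash
python3 - <<'E'
from h import *
s=load('pics/top0.npz'); X=cloud(s)
def w(a,b,z,n): print(n,onplane(s,[[270+a/5-.4,90+b/5-.4]],z)[0].round(4))
w(123,299,.106,'pointer');w(111,414,.097,'rider');w(103,578,.094,'railend');w(120,264,.094,'railstart')
for a,b in [(387,437),(620,452),(614,600),(378,590)]: w(a,b,.064,'rim')
w(206,287,.174,'grip top');w(246,282,.16,'button')
w(215,242,.126,'sleeve mouth top')
for a,b in [(133,425),(380,436),(668,457),(115,582),(655,612)]: w(a,b,.048,'guide')
P=X.reshape(-1,3)
for lo,hi,n in [(.165,.18,'grip'),(.12,.13,'sleeve')]:
    m=(P[:,2]>lo)&(P[:,2]<hi)&(P[:,0]>.4)&(P[:,0]<.8)&(abs(P[:,1])<.2); q=P[m]; print(n,m.sum(),q.min(0),q.max(0),q.mean(0)) if m.any() else print(n,0)
c=load('pics/scene0.npz');
for a,b,n,z in [(202,156,'rider',.097),(278,135,'railstart',.094),(84,203,'railend',.094),(322,60,'griptop',.174)]: print(n,onplane(c,[[270+a/4-.4,140+b/4-.4]],z)[0].round(4))
E
```

```text
pointer [0.5909 0.3379 0.106 ]
rider [0.5353 0.3447 0.097 ]
railend [0.4546 0.3494 0.094 ]
railstart [0.6118 0.3399 0.094 ]
rim [0.5277 0.2065 0.064 ]
rim [0.5184 0.088  0.064 ]
rim [0.4429 0.0938 0.064 ]
rim [0.4497 0.2129 0.064 ]
grip top [0.5791 0.2966 0.174 ]
button [0.5847 0.2781 0.16  ]
sleeve mouth top [0.6135 0.2923 0.126 ]
guide [0.5386 0.3362 0.048 ]
guide [0.5311 0.2087 0.048 ]
guide [0.5181 0.0599 0.048 ]
guide [0.4573 0.3461 0.048 ]
guide [0.4378 0.0698 0.048 ]
grip 0
sleeve 25 [0.77899814 0.03635708 0.12004534] [0.79451763 0.07549083 0.12979434] [0.78580461 0.06262834 0.12481007]
rider [0.5339 0.342  0.097 ]
railstart [0.5877 0.3368 0.094 ]
railend [0.4516 0.346  0.094 ]
griptop [0.5873 0.2967 0.174 ]
```

```bash
cat >> h.py <<'E'
from scipy.spatial.transform import Rotation as Ro
def plan(target,th,half=0):
    """target TCP world; tool down with tool y along station +-y"""
    s=env.get_state(); R=Ro.from_rotvec(s['tool_rot']); 
    out=[]
    for sg in (1,-1):
        y=sg*np.array([-np.sin(th),np.cos(th),0]); z=np.array([0,0,-1.]); G=Ro.from_matrix(np.c_[np.cross(y,z),y,z])
        out.append((R.inv()*G).as_rotvec().round(4))
    d=R.inv().apply(np.array(target)-s['eef_pos'])
    print('t',s['time'],'eef',s['eef_pos'].round(4) if hasattr(s['eef_pos'],'round') else s['eef_pos'],'shift tool',d.round(4)); print('turns',out,'q6',s['joint_pos'][5]); print('R cols',R.as_matrix().round(3).tolist())
E
python3 - <<'E'
from h import *
plan([.478,.05,.253],-.068)
E
```

```text
t 0.15 eef [0.2094 0.5084 0.2528] shift tool [-4.229e-01 -3.215e-01  1.000e-04]
turns [array([-9.000e-04, -3.000e-04, -3.229e-01]), array([-4.0000e-04,  1.3000e-03,  2.8187e+00])] q6 1.4182454039790924
R cols [[-0.925, 0.381, -0.001], [0.381, 0.925, -0.001], [0.0, -0.001, -1.0]]
```

```bash
python3 -m inch '[[0,0,0,0,0,-0.16,0.0],[0,0,0,0,0,-0.163,0.0],[-0.033,-0.049,0,0,0,0,0],[-0.033,-0.049,0,0,0,0,0],[-0.033,-0.049,0,0,0,0,0],[-0.033,-0.049,0,0,0,0,0],[-0.033,-0.049,0,0,0,0,0],[-0.033,-0.049,0,0,0,0,0],[-0.033,-0.049,0,0,0,0,0],[-0.033,-0.049,0,0,0,0,0],[-0.033,-0.047,0,0,0,0,0],[0,0,0,0,0,0,0]]' 30; python3 - <<'E'
from h import *
plan([.478,.045,.064],-.068)
w=snap('wrist','w1'); s=snap('top','t2'); crop(s,'t2c',270,410,90,220,5)
E
```

```text
time: 1.65
eef_pos: [0.4776, 0.0472, 0.2525]
tool_rot: [-0.114, -3.139, 0.001]
wrist_force: [-0.1, -0.4, 0.2]
width: 0.0001
t 1.65 eef [0.4776 0.0472 0.2525] shift tool [-0.0007 -0.0021  0.1885]
turns [array([-0.0005, -0.0008, -0.0047]), array([-1.2000e-03,  8.0000e-04,  3.1369e+00])] q6 -0.0034891102797534367
R cols [[-0.997, 0.073, -0.001], [0.073, 0.997, -0.0], [0.001, -0.0, -1.0]]
```

View pics/w1.png

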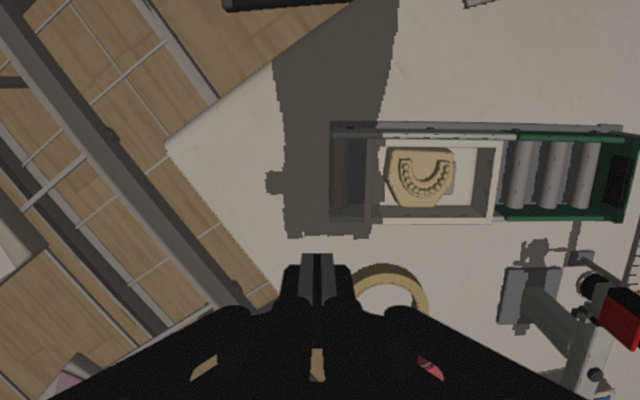

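```bash
python3 - <<'E'
from h import *
w=load('pics/w1.npz'); crop(w,'w1c',320,640,110,330,2.5); 
s=load('pics/t2.npz')
E
```

```text
(no output)
```

View pics/w1c.png

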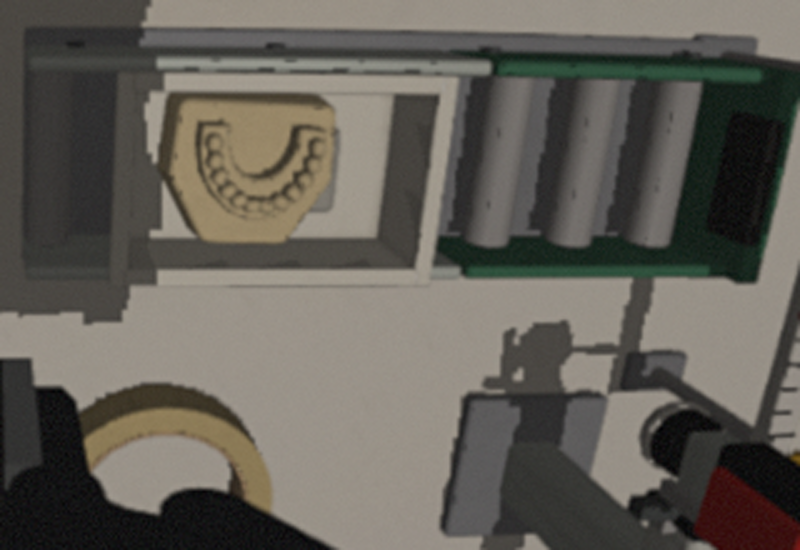

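```bash
python3 - <<'E'
from h import *
w=load('pics/w1.npz')
def g(a,b,z,n): print(n,onplane(w,[[320+a/2.5-.3,110+b/2.5-.3]],z)[0].round(4))
for a,b in [(118,72),(457,78),(432,282),(112,282)]: g(a,b,.064,'rim')
for a,b in [(490,66),(762,75),(28,60),(460,271),(705,270),(30,270)]: g(a,b,.048,'guide')
g(735,112,.06,'bump');g(720,235,.06,'bump')
print(w['R'].round(3).tolist(), (-w['R'].T@w['t']).round(3))
E
```

```text
rim [0.4429 0.0927 0.064 ]
rim [0.4525 0.2119 0.064 ]
rim [0.5284 0.208  0.064 ]
rim [0.5192 0.0879 0.064 ]
guide [0.4514 0.2326 0.048 ]
guide [0.4603 0.3457 0.048 ]
guide [0.4384 0.0627 0.048 ]
guide [0.5312 0.2272 0.048 ]
guide [0.5391 0.3335 0.048 ]
guide [0.518  0.0585 0.048 ]
bump [0.4716 0.3254 0.06  ]
bump [0.52   0.3272 0.06  ]
[[0.073, 0.997, 0.001], [0.953, -0.07, 0.296], [0.295, -0.021, -0.955]] [0.402 0.052 0.373]
```

```bash
python3 -m inch '[[0,-0.002,0.05,0,0,0,0],[0,0,0.05,0,0,0,0],[0,0,0.05,0,0,0,0],[0,0,0.038,0,0,0,0],[0,0,0,0,0,0,0],[0,0.01,0,0,0,0,0],[0,0.008,0,0,0,0,0],[0,0.007,0,0,0,0,0],[0,0.007,0,0,0,0,0],[0,0.007,0,0,0,0,0],[0,0.007,0,0,0,0,0],[0,0.007,0,0,0,0,0]]' 30
python3 - <<'E'
from h import *
s=snap('scene','s2'); crop(s,'s2c',270,400,140,300,4)
w=snap('wrist','w2')
E
```

```text
time: 3.25
eef_pos: [0.4796, 0.1017, 0.0653]
tool_rot: [0.107, 3.14, -0.0]
wrist_force: [1.1, -0.9, 0.7]
width: 0.0001
```

View pics/s2c.png

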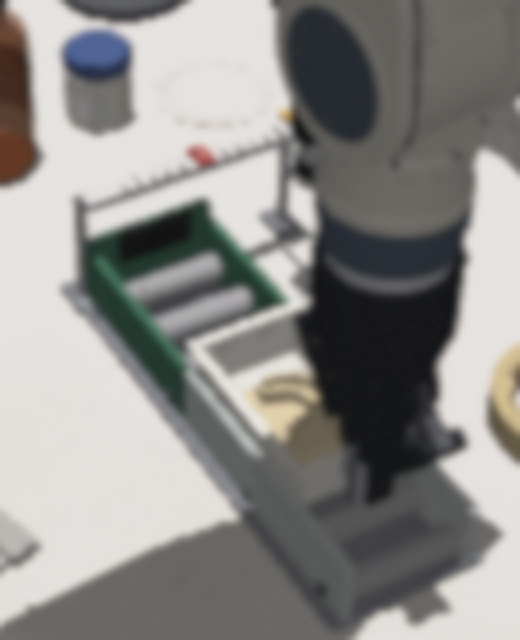

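View pics/w2.png

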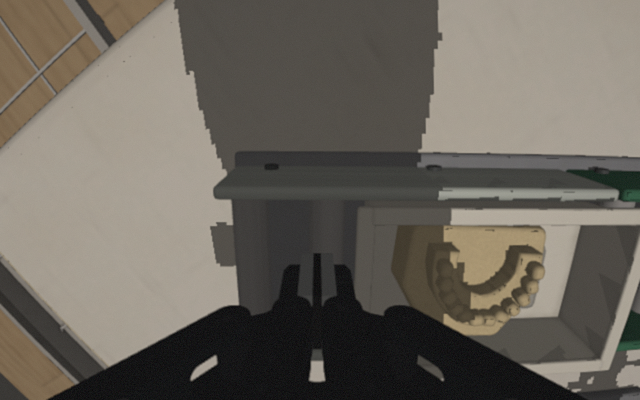

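```bash
python3 -m inch '[[0,0.008,0,0,0,0,0],[0,0.008,0,0,0,0,0],[0,0.008,0,0,0,0,0],[0,0.008,0,0,0,0,0],[0,0.008,0,0,0,0,0],[0,0.008,0,0,0,0,0],[0,0.008,0,0,0,0,0],[0,0.008,0,0,0,0,0],[0,0.007,0,0,0,0,0],[0,0.006,0,0,0,0,0],[0,0.005,0,0,0,0,0],[0,0.004,0,0,0,0,0]]'
python3 - <<'E'
from h import *
s=snap('scene','s3'); crop(s,'s3c',270,400,140,300,4)
w=snap('wrist','w3')
E
```

```text
time: 4.85
eef_pos: [0.4854, 0.1874, 0.0653]
tool_rot: [0.106, 3.14, 0.0]
wrist_force: [-0.4, -0.9, -0.4]
width: -0.0002
```

View pics/s3c.png

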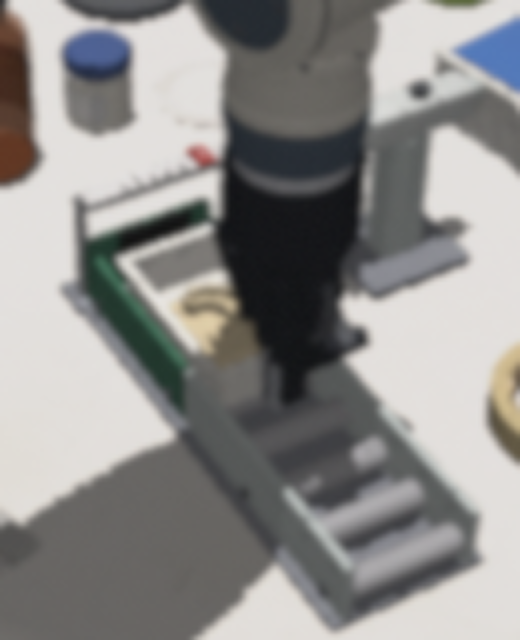

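View pics/w3.png

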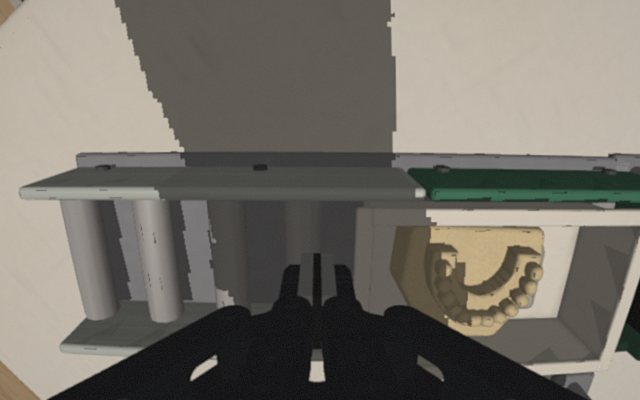

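```bash
python3 -m inch '[[0,0.004,0,0,0,0,0],[0,0.004,0,0,0,0,0],[0,0.004,0,0,0,0,0],[0,0.003,0,0,0,0,0],[0,0.002,0,0,0,0,0]]'
python3 -m inch '[[0,0.002,0,0,0,0,0],[0,0.002,0,0,0,0,0]]'
python3 -m inch '[[0,0.002,0,0,0,0,0]]'
```

```text
time: 5.58
eef_pos: [0.4865, 0.2043, 0.0653]
tool_rot: [-0.106, -3.14, 0.0]
wrist_force: [0.3, -0.5, 0.4]
width: -0.0
time: 5.82
eef_pos: [0.4865, 0.2061, 0.0651]
tool_rot: [-0.108, -3.139, 0.008]
wrist_force: [0.3, -19.6, 2.3]
width: -0.0002
time: 5.95
eef_pos: [0.4865, 0.2064, 0.0651]
tool_rot: [-0.11, -3.139, 0.014]
wrist_force: [-1.9, -29.3, 5.5]
width: 0.0002
```

```bash
python3 -m inch '[[0,-0.003,0,0,0,0,0],[0,-0.003,0,0,0,0,0],[0,0,0,0,0,0,0],[0,-0.01,0,0,0,0,0],[0,-0.03,0,0,0,0,0],[0,-0.01,-0.04,0,0,0,0],[0,0,-0.06,0,0,0,0.085],[0,0,-0.06,0,0,0,0.085],[0,0,-0.03,0,0,0,0.085],[0,0,0,0,0,0,0.085]]'
python3 - <<'E'
from h import *
s=snap('scene','s4'); crop(s,'s4c',270,400,140,300,4)
t=snap('top','t4'); crop(t,'t4c',270,410,90,220,5)
w=snap('wrist','w4')
plan([.58,.29,.25],-.075)
E
```

```text
time: 7.2
eef_pos: [0.4839, 0.154, 0.2576]
tool_rot: [0.106, 3.135, 0.001]
wrist_force: [0.1, -0.4, -0.7]
width: 0.0724
t 7.35 eef [0.4827 0.1539 0.2542] shift tool [-0.0879  0.1423  0.004 ]
turns [array([-0.0003, -0.0015,  0.0072]), array([ 2.4000e-03, -5.0000e-04, -3.1344e+00])] q6 0.21081469095048133
R cols [[-0.998, 0.068, -0.002], [0.068, 0.998, -0.0], [0.002, -0.0, -1.0]]
```

View pics/w4.png

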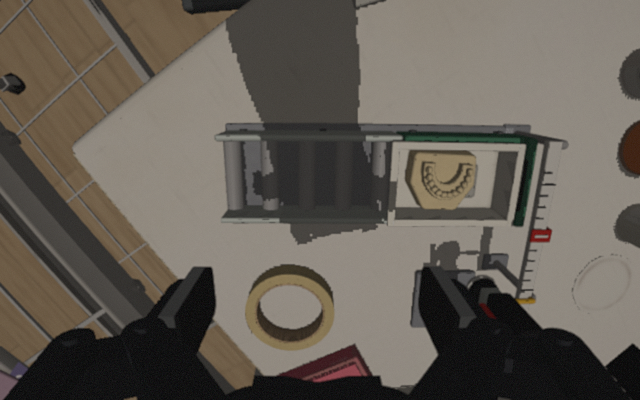

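View pics/s4c.png

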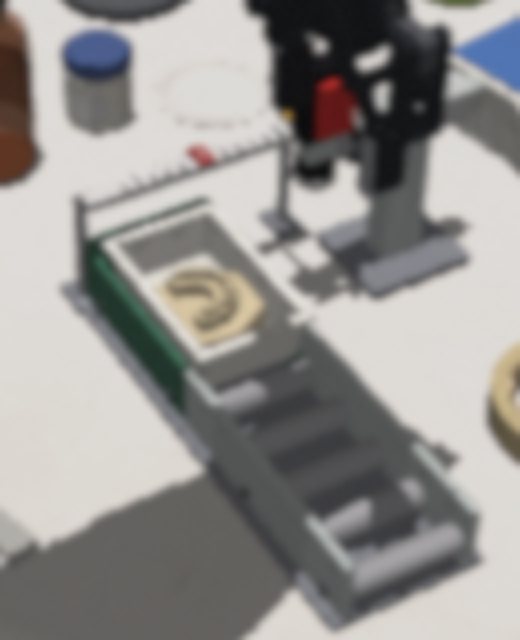

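View pics/t4c.png

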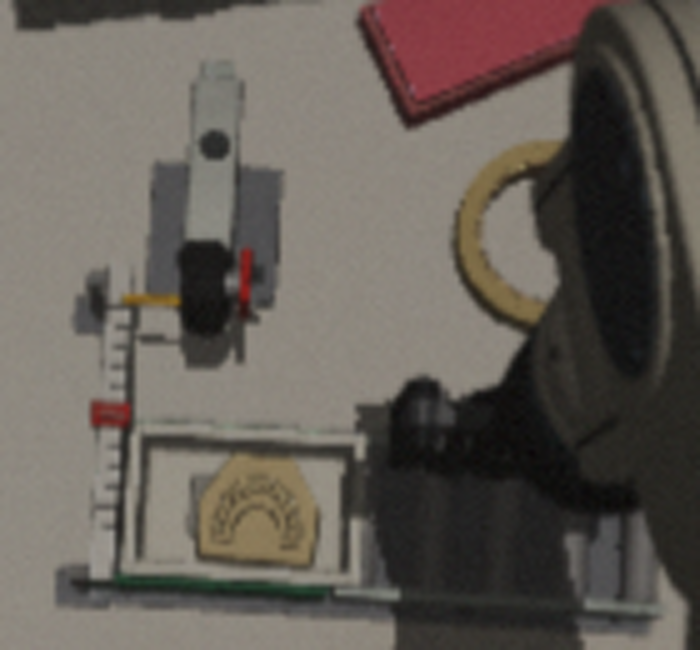

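```bash
python3 - <<'E'
from h import *
w=load('pics/w4.npz'); crop(w,'w4c',370,600,110,330,3.4)
E
```

```text
(no output)
```

View pics/w4c.png

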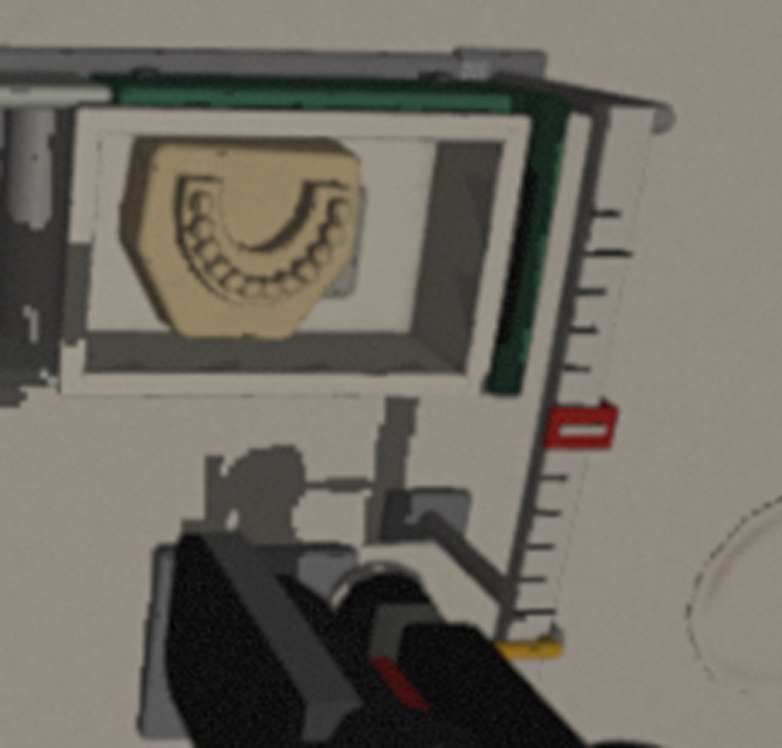

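```bash
python3 - <<'E'
from h import *
w=load('pics/w4.npz')
st=np.array([np.sin(.075),np.cos(.075)]); sx=np.array([np.cos(.075),-np.sin(.075)])
def g(a,b,z,n):
    p=onplane(w,[[370+a/3.4-.35,110+b/3.4-.35]],z)[0]; print(n,p.round(4),'sx',(p[:2]@sx).round(4),'sy',(p[:2]@st).round(4))
for a,b in [(78,112),(529,115),(484,392),(62,392)]: g(a,b,.064,'rim')
for a,b in [(568,110),(520,392)]: g(a,b,.062,'stop back')
for a,b in [(110,95),(512,103)]: g(a,b,.048,'guide joint/end')
g(582,430,.097,'rider');g(562,651,.106,'pointer tip');g(530,650,.106,'pointer mid')
g(652,112,.094,'rail end');g(590,112,.094,'rail end')
t=load('pics/t4.npz')
def g2(a,b,z,n):
    p=onplane(t,[[270+a/5-.4,90+b/5-.4]],z)[0]; print(n,p.round(4),'sx',(p[:2]@sx).round(4),'sy',(p[:2]@st).round(4))
g2(123,299,.106,'pointer');g2(150,299,.106,'pointer');g2(111,414,.097,'rider');g2(206,287,.174,'grip top'); g2(246,282,.16,'button');g2(215,242,.126,'mouth top')
for a,b in [(137,425),(365,437),(358,585),(128,575)]: g2(a,b,.064,'rim')
E
```

```text
rim [0.4532 0.2217 0.064 ] sx 0.4353 sy 0.2551
rim [0.4608 0.3411 0.064 ] sx 0.434 sy 0.3747
rim [0.5378 0.3358 0.064 ] sx 0.5111 sy 0.3751
rim [0.5291 0.2168 0.064 ] sx 0.5114 sy 0.2558
stop back [0.4604 0.3531 0.062 ] sx 0.4326 sy 0.3866
stop back [0.5394 0.3476 0.062 ] sx 0.5119 sy 0.387
guide joint/end [0.4516 0.2336 0.048 ] sx 0.4328 sy 0.2668
guide joint/end [0.46   0.3453 0.048 ] sx 0.4328 sy 0.3788
rider [0.5364 0.3444 0.097 ] sx 0.5091 sy 0.3837
pointer tip [0.5955 0.3418 0.106 ] sx 0.5682 sy 0.3854
pointer mid [0.5942 0.3327 0.106 ] sx 0.5676 sy 0.3763
rail end [0.4565 0.3548 0.094 ] sx 0.4286 sy 0.388
rail end [0.4557 0.3388 0.094 ] sx 0.4291 sy 0.372
pointer [0.5909 0.3379 0.106 ] sx 0.5639 sy 0.3813
pointer [0.5907 0.3247 0.106 ] sx 0.5647 sy 0.368
rider [0.5353 0.3447 0.097 ] sx 0.508 sy 0.3839
grip top [0.5791 0.2966 0.174 ] sx 0.5552 sy 0.3391
button [0.5847 0.2781 0.16  ] sx 0.5623 sy 0.3211
mouth top [0.6135 0.2923 0.126 ] sx 0.5898 sy 0.3375
rim [0.5357 0.3334 0.064 ] sx 0.5092 sy 0.3726
rim [0.5278 0.2177 0.064 ] sx 0.51 sy 0.2566
rim [0.4523 0.2229 0.064 ] sx 0.4344 sy 0.2561
rim [0.4591 0.3386 0.064 ] sx 0.4324 sy 0.3721
```

```bash
python3 -m inch '[[-0.03,0.045,0,0,0,0.007,0.085],[-0.03,0.045,0,0,0,0,0.085],[-0.03,0.045,0,0,0,0,0.085],[-0.0045,0.0093,0,0,0,0,0.085],[0,0,0,0,0,0,0.085]]'
python3 - <<'E'
from h import *
plan([.5866,.2924,.155],-.075)
t=snap('top','t5'); crop(t,'t5c',270,410,90,220,5)
w=snap('wrist','w5')
s=snap('scene','s5'); crop(s,'s5c',270,420,100,260,4)
E
```

```text
time: 7.98
eef_pos: [0.5875, 0.2915, 0.2533]
tool_rot: [-0.116, -3.137, 0.002]
wrist_force: [-1.2, -1.4, -0.4]
width: 0.085
t 7.975 eef [0.5875 0.2915 0.2533] shift tool [0.0007 0.001  0.0983]
turns [array([-0.0013, -0.0029,  0.0011]), array([ 4.5000e-03, -2.1000e-03, -3.1405e+00])] q6 0.4066218830970778
R cols [[-0.997, 0.074, -0.003], [0.074, 0.997, -0.001], [0.003, -0.001, -1.0]]
```

View pics/w5.png

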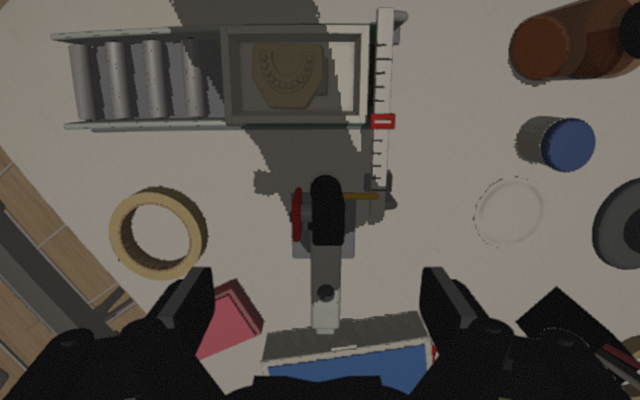

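View pics/s5c.png

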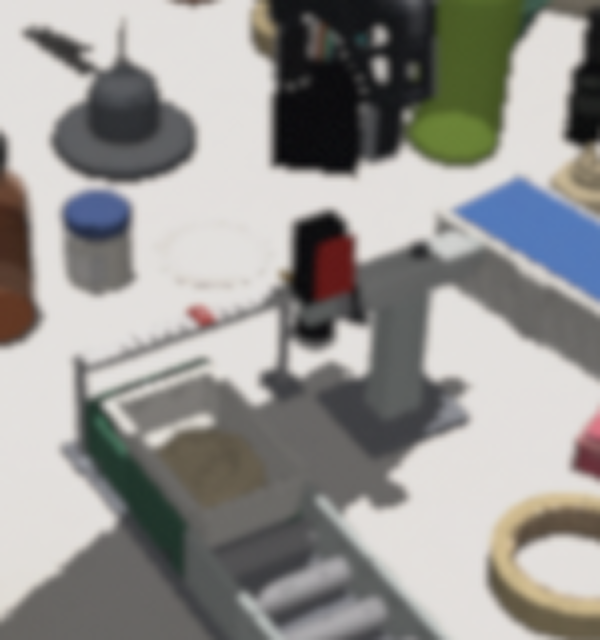

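```bash
python3 - <<'E'
from h import *
w=load('pics/w5.npz'); crop(w,'w5c',260,420,100,260,4)
E
```

```text
(no output)
```

View pics/w5c.png

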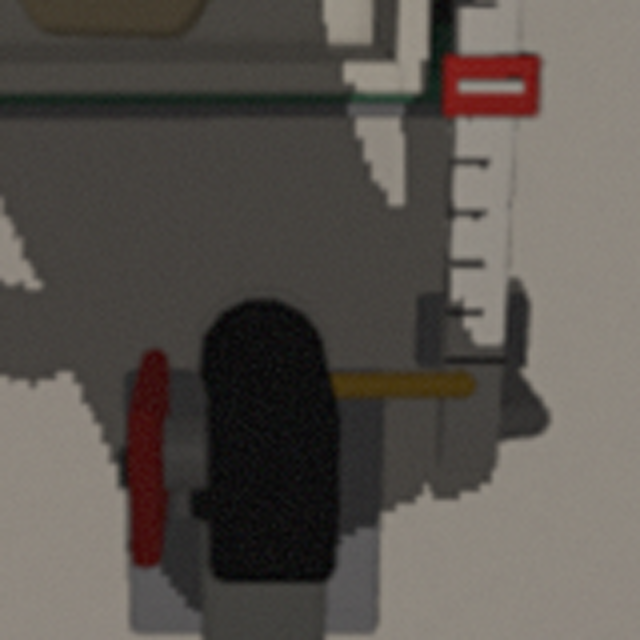

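```bash
python3 - <<'E'
from h import *
w=load('pics/w5.npz')
st=np.array([np.sin(.075),np.cos(.075)]); sx=np.array([np.cos(.075),-np.sin(.075)])
def g(a,b,z,n):
    p=onplane(w,[[260+a/4-.4,100+b/4-.4]],z)[0]; print(n,p.round(4),'sx',(p[:2]@sx).round(4),'sy',(p[:2]@st).round(4))
g(265,605,.126,'sleeve mid');g(203,605,.126,'sleeve l');g(327,605,.126,'sleeve r')
g(212,540,.174,'block l');g(337,540,.174,'block r');g(275,580,.174,'block back');g(262,300,.12,'bot front')
g(128,460,.172,'button outer');g(148,565,.172,'button back');g(153,350,.132,'button front low')
g(490,86,.097,'rider');g(472,384,.106,'pointer tip');g(345,384,.106,'pointer root')
print((-w['R'].T@w['t']).round(3))
E
```

```text
sleeve mid [0.6265 0.2945 0.126 ] sx 0.6026 sy 0.3406
sleeve l [0.6256 0.2828 0.126 ] sx 0.6026 sy 0.3289
sleeve r [0.6274 0.3062 0.126 ] sx 0.6026 sy 0.3523
block l [0.5932 0.2876 0.174 ] sx 0.5699 sy 0.3312
block r [0.5946 0.3063 0.174 ] sx 0.57 sy 0.35
block back [0.6004 0.2966 0.174 ] sx 0.5765 sy 0.3407
bot front [0.5691 0.298  0.12  ] sx 0.5452 sy 0.3398
button outer [0.5802 0.276  0.172 ] sx 0.5579 sy 0.3187
button back [0.5973 0.2774 0.172 ] sx 0.5749 sy 0.3214
button front low [0.5739 0.2783 0.132 ] sx 0.5514 sy 0.3205
rider [0.5359 0.3442 0.097 ] sx 0.5086 sy 0.3834
pointer tip [0.5919 0.3377 0.106 ] sx 0.5649 sy 0.3811
pointer root [0.59  0.313 0.106] sx 0.5649 sy 0.3563
[0.512 0.296 0.375]
```

```bash
python3 -m inch '[[0.002,0.0024,0.03,0,0,0,0.085],[0,0,0.04,0,0,0,0.085],[0,0,0.028,0,0,0,0.085],[0,0,0,0,0,0,0.085]]' 30
python3 -m inch '[[0,0,0,0,0,0,0.0],[0,0,0,0,0,0,0],[0,0,0,0,0,0,0],[0,0,0,0,0,0,0],[0,0,0,0,0,0,0],[0,0,0,0,0,0,0],[0,0,0,0,0,0,0],[0,0,0,0,0,0,0]]' 30
python3 - <<'E'
from h import *
s=snap('scene','s6'); crop(s,'s6c',270,420,100,260,4)
E
```

```text
time: 8.62
eef_pos: [0.5847, 0.2925, 0.1561]
tool_rot: [-0.119, -3.136, 0.002]
wrist_force: [-0.2, -0.8, 0.8]
width: 0.0851
time: 9.62
eef_pos: [0.5865, 0.295, 0.1587]
tool_rot: [0.116, 3.137, 0.003]
wrist_force: [0.5, 5.9, 5.9]
width: 0.0248
```

View pics/s6c.png

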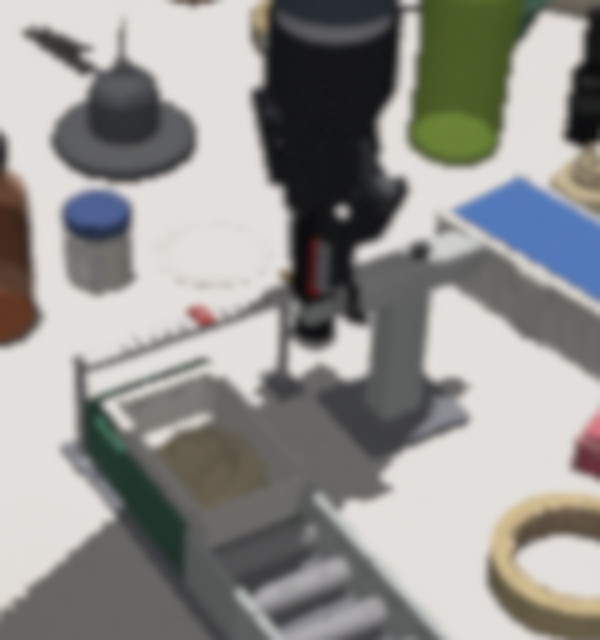

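```bash
python3 -m inch '[[0.003,0,0,0,0,0,0],[0.006,0,0,0,0,0,0],[0.008,0,0,0,0,0,0],[0.008,0,0,0,0,0,0],[0.008,0,0,0,0,0,0],[0.008,0,0,0,0,0,0],[0.007,0,0,0,0,0,0],[0.005,0,0,0,0,0,0],[0.003,0,0,0,0,0,0],[0,0,0,0,0,0,0],[0,0,0,0,0,0,0],[0,0,0,0,0,0,0]]' 30
python3 - <<'E'
from h import *
s=snap('scene','s7'); crop(s,'s7c',300,380,140,220,8)
t=snap('top','t7'); crop(t,'t7c',270,370,110,210,6)
w=snap('wrist','w7')
print(env.get_state()['eef_pos'],env.get_state()['qvel'].round(4))
E
```

```text
time: 11.18
eef_pos: [0.5313, 0.299, 0.1587]
tool_rot: [0.116, 3.136, 0.003]
wrist_force: [1.5, 5.9, 4.3]
width: 0.0244
[0.53128504 0.29902467 0.15868688] [-0.0001 -0.0003  0.0011 -0.0014 -0.001  -0.0001]
```

View pics/s7c.png

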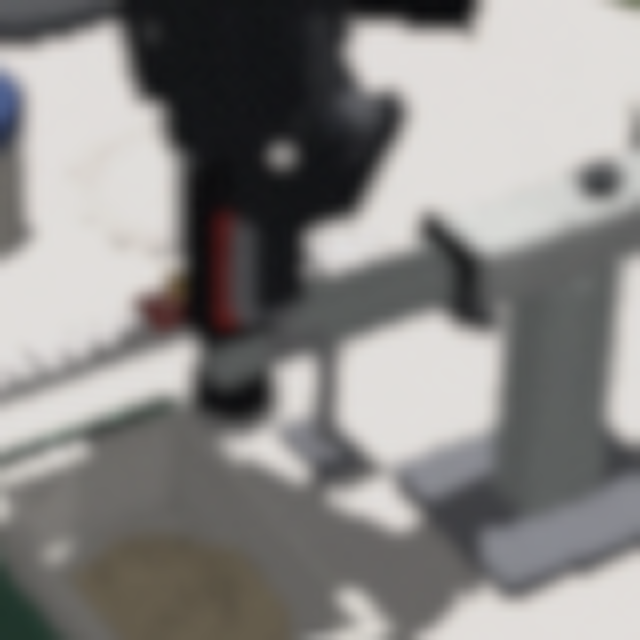

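View pics/t7c.png

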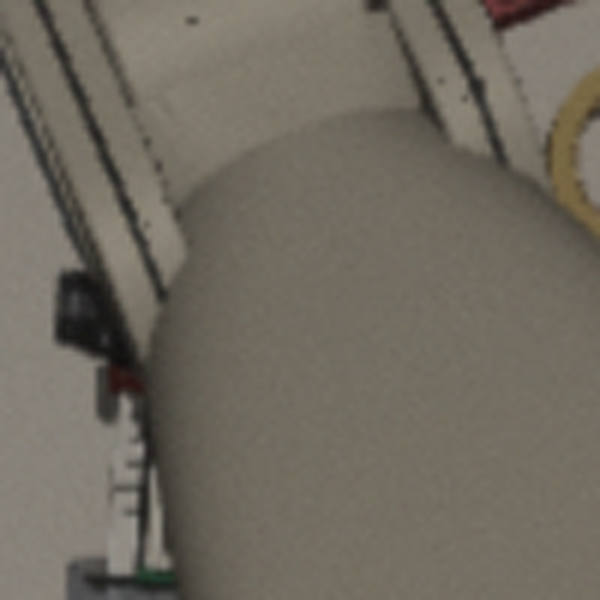

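View pics/w7.png

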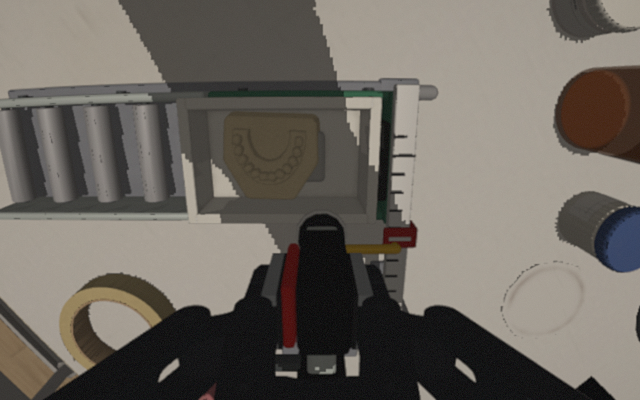

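```bash
python3 - <<'E'
from h import *
w=load('pics/w7.npz'); crop(w,'w7c',340,440,190,290,7)
E
```

```text
(no output)
```

View pics/w7c.png

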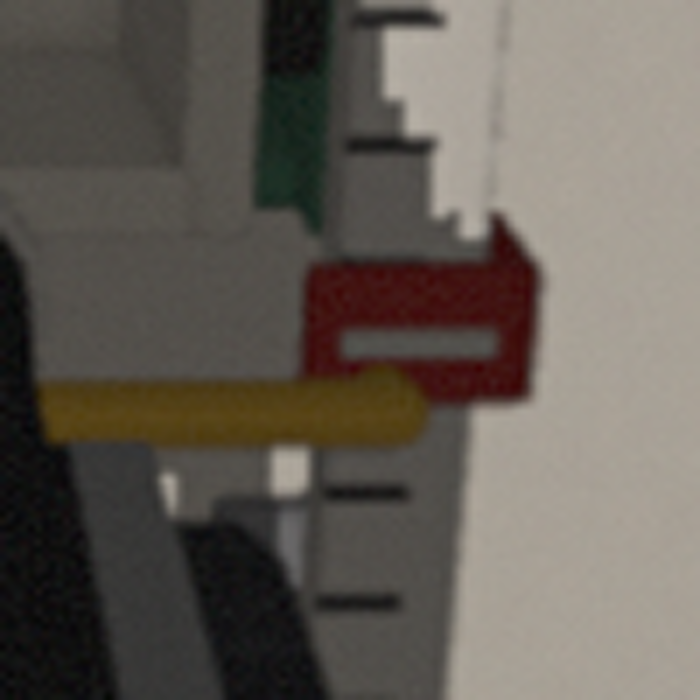

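```bash
python3 - <<'E'
from h import *
w=load('pics/w7.npz')
st=np.array([np.sin(.075),np.cos(.075)]); sx=np.array([np.cos(.075),-np.sin(.075)])
def g(a,b,z,n):
    p=onplane(w,[[340+a/7-.43,190+b/7-.43]],z)[0]; print(n,p.round(4),'sx',(p[:2]@sx).round(4),'sy',(p[:2]@st).round(4))
g(419,344,.097,'rider');g(419,265,.097,'r top');g(400,405,.106,'pointer tip');g(200,412,.106,'pointer root')
g(395,145,.094,'tick');g(370,491,.094,'tick');g(358,602,.094,'tick');g(400,17,.094,'tick')
E
```

```text
rider [0.5362 0.3442 0.097 ] sx 0.5089 sy 0.3834
r top [0.5296 0.3442 0.097 ] sx 0.5023 sy 0.3829
pointer tip [0.5371 0.3407 0.106 ] sx 0.5101 sy 0.38
pointer root [0.5365 0.3256 0.106 ] sx 0.5106 sy 0.3649
tick [0.5206 0.343  0.094 ] sx 0.4934 sy 0.3811
tick [0.5503 0.3408 0.094 ] sx 0.5232 sy 0.3811
tick [0.5604 0.3398 0.094 ] sx 0.5334 sy 0.3808
tick [0.5103 0.3435 0.094 ] sx 0.4831 sy 0.3808
```

```bash
python3 -m inch '[[0.0013,0,0,0,0,0,0],[0,0,0,0,0,0,0],[0,0,0,0,0,0,0],[0,0,0,0,0,0,0],[0,0,0,0,0,0,0]]' 30
python3 - <<'E'
from h import *
w=snap('wrist','w8'); crop(w,'w8c',340,440,190,290,7)
print(env.get_state()['eef_pos'],env.get_state()['qvel'].round(4),env.get_state()['width'])
E
```

```text
time: 11.95
eef_pos: [0.53, 0.2991, 0.1587]
tool_rot: [0.116, 3.136, 0.003]
wrist_force: [2.4, 6.2, 5.3]
width: 0.0245
[0.530038   0.29912225 0.15872725] [ 0.0012 -0.0016 -0.0021  0.0003  0.0004  0.0003] 0.024520320236429832
```

View pics/w8c.png

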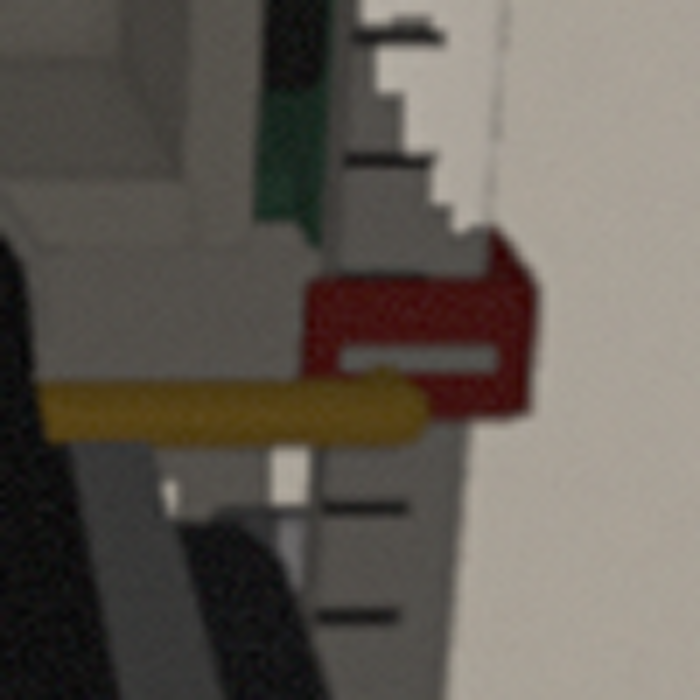

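View pics/w8.png

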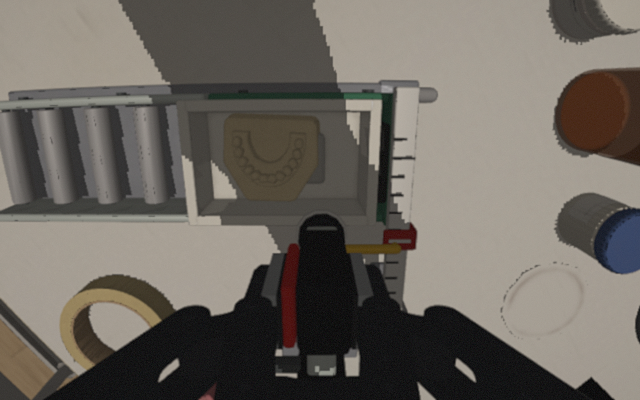

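```bash
python3 -c "
from rig import env
print(env.sign_off())"
```

```text
the job is handed in; nothing more can be done
None
```

I pushed the tray into the bay, drew the boom out to the rider and handed the job in at about 12 s. No verdict was reported.

- **Tray:** I pushed it along the rollers with closed fingers until it met the end stop, where the wrist force rose to about 29 N. It stayed there when I backed off, and the pictures then showed it at the bumper with the cast upright.
- **Grip and lock:** I pinched the grip with 30 N. The fingers closed to 24.5 mm, slightly below the 25.5 mm given for a fully pressed button. The boom came free and followed the hand.
- **Pointer:** I drew the boom out about 57 mm. The home pictures gave 56 to 59 mm between pointer and rider. The wrist picture before the last 1.3 mm step put the pointer 1.2 to 1.7 mm short, so it should now be within about 1 mm of the rider's line.
- **Last picture:** After the last step the pointer still looks slightly below the white line. I took that as parallax, since it stands 9 mm above the rider, and I did not recompute the position.
- **Final state:** The arm was still, and the rider had not moved within what I could measure. I saw nothing disturb the jars, bottle or shade guide, but I did not measure them. The arm blocked the top camera at the end, so the final pointer position rests on the wrist camera alone.

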